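# Start a cassette test and close up the spares

### The arm

A 6-joint arm with a two-finger parallel gripper is mounted at the origin on the work surface. World frame = base frame: x ahead of the robot, y to its left, z up, the work surface at z = 0. Lengths are in m, angles in degrees, forces in N, time in s.
With the tool pointing down it reaches from about 0.4 to 0.825 m from the base axis. Payload 7 kg.
Tool frame: the origin (TCP) lies at the very end of the fingers, on their centre line; the grasp point (between the pads) lies 19 mm behind it (ctrl.grip_point_offset is the distance from the TCP to the grasp point, in m); x points along the fingers, z is the direction in which the jaws open and shut, and the axes are right-handed (so a half turn about x gives the same grasp; the last joint's range is limited). The gripper opens to 88 mm and grips with 3 to 60 N. Pads are 19 mm wide; open, the fingers measure 130 mm over their backs; the gripper's body (78 mm by 193 mm) begins 47 mm behind the grasp point.
Start: joints at [-59.124, 20.546, 0.682, 0, -70.136, -16.507], TCP at [0.167, -0.654, 0.227] pointing down, gripper open.
Joint ranges: [-176.03, 176.03], [-82.01, 121.73], [-58.28, 71.71], [-173.87, 95.51], [-174.79, -0.11], [-173.66, 173.66]. Speed limits (degrees/s): [136.94, 136.94, 172.46, 180, 180, 180].

### API

Orientations are given as [roll, pitch, yaw] about the fixed x, y, z axes, in that order (R = Rz(yaw) Ry(pitch) Rx(roll)).
In Python, from plant import get_obs, snapshot, calibration, close_job, ctrl gives the robot as it stands.
- The arm moves only by the tool move_arm, never from a script. Its argument "commands" is a list that holds one entry, the list of rows, each a list of 4 numbers: the shift along the tool's x, y, z in cm, then the turn about the tool's x in rad. In form: [[[dx, dy, dz, spin], ...]]. A call has 1 to 8 rows; each row shifts and turns the commanded pose from where the row before left it, along the tool's axes as they then stand; what a row does not reach is not made up. A row lasts 1/10 s, in which the tool goes at most 50 mm and 8.59 degrees, less where a joint would pass 70% of its speed; a pose out of reach is approached as far as the arm can. A call with a gripper value outside its range is refused whole. "jaw" is the finger opening in cm, from 0 to 8.76, set as the call begins (left out, the last holds). The fingers move at their own pace and stop on an object; the grip force is fixed at half the most. Time passes only in rows, so rows that do not move let the fingers close. It gives the time, the measured TCP pose, the force and the opening at its end, in the units of the state.
- get_obs(): the state, without advancing time (a new reading comes with each control period).
- snapshot(name): name is "side" or "top" or "wrist"; returns (picture, depth): 400x640x3 uint8, red, green, blue; 400x640 float32, m along the optical axis (not along the pixel's ray), 0 where there is no reading.
- calibration(name): a dict with "mtx" (3x3 intrinsics, pixels), "T" (4x4, takes a point from camera to world coordinates); the wrist camera has in their place "tool_from_camera" (4x4, takes a point from camera to tool coordinates, whose origin is the TCP and whose axes are the tool frame's). Camera axes: x right, y up, looking along -z (the intrinsics and any distortion apply to the point x, -y, -z); pixel columns grow to the right and rows downward; lengths in m; the calibration is good to about 2 mm. A picture is of the moment at which its call begins: read the wrist's pose just before it. calibration takes no time and is no camera call.
- close_job(): hands the job in, once; it reports no verdict.
The state is a dict: "clock": time; "joint_pos": joint angles; "qvel": joint speeds; "tau": joint torques, N m; "tool_pos": TCP position; "orientation": TCP orientation; "force": force on the tool from outside, world axes, zero at the start; "moment": the same for the moment, N m; "opening": finger opening in m.
Only numpy, scipy, OpenCV 4.12 (cv2) and the standard library are available. Lean on these libraries where they do the work, as an engineer would, in place of code of your own. Each camera call takes 0.05 s, during which the arm holds its last target. There are 200 camera calls.

### The job

Load the green test cassette into the clamshell holder of the reader, shut the clear cover on it and turn the whole holder over onto the reading window. Put every grey spare cassette back into the canister and screw the canister's lid on: set it on the neck, turn it backwards until it drops into the thread, then clockwise until it is fully home. Leave the mouse, the sanitizer bottle and the cup where they are.

Things in the scene. Friction and masses are not known exactly. Their poses are not given: they have to be found in the camera images.
- canister: white round canister fixed upright to the counter; origin at the centre of its underside, z up. Body 112 mm in diameter, 60 mm tall, above it an open neck 94 mm outside, 88 mm inside; rim 100 mm and inner floor 5 mm above the counter. A grey right-hand thread with three starts goes round the neck; clockwise from above screws a lid down
- canister_rim (a point): centre of the canister's mouth, level with its rim, 100 mm above the counter; axes as the canister's. The lid's grip point is 39 mm above this point when the lid's lugs rest on the flange tops, 27 mm when the lid has dropped into the thread, 21 to 22 mm when fully home
- thread (a point): on the canister's axis, level with the flat tops of its three thread flanges (107 mm diameter), 10 mm below the rim. Between the flanges are gaps from 0 to 34, 120 to 154 and 240 to 274 degrees, counter-clockwise from this x axis seen from above. A stop 6 degrees wide, standing 6 mm above the flange tops, bounds each gap on its counter-clockwise side
- ledge (a point): on the canister's axis, level with the ledge in the gaps, 12 mm below the flange tops. A lid set on anyhow rests on the flange tops and cannot go on clockwise (stops). Turned backwards, 0 to 100 degrees, its lugs reach the gaps and it drops 12 mm onto the ledge, against the stops at the latest. Then 80 to 100 degrees clockwise sink it 5 to 6 mm more, to a firm stop
- lid_grip (a point): blue screw lid (about 150 g) lying skirt down on the counter, 118 mm in diameter, with a white upright grip bar on top: 64 mm long (along x), 24 mm thick (along y), 30 mm high, flat sides. This point is the bar's centre, 49 mm above the lid's lower edge, 15 mm above the lid's flat disc and 15 mm below the bar's top
- lid_edge (a point): centre of the lid's lower edge. The skirt is hollow, 112 mm inside, 30 mm deep; three lugs 14 mm wide, 5 mm thick, level with this edge, reach inwards to 98 mm diameter at 0, 120 and 240 degrees from the lid's x axis. Clearance to the canister's neck is 2 mm all round
- reader_hinge (a point): cassette reader fixed to the counter, a white box 125 mm (x) by 170 mm (y), 31 mm high. This point is over its middle, on the hinge axis of its clamshell holder, 45 mm above the counter (posts reach 54 mm). The axis runs along x; y points to the side where the holder lies at the start; the green reading window is on the -y side
- holder (a joint): angle of the whole grey clamshell holder about the reader's hinge, rad: 0 lying on the +y side, nest up (start); 1.57 upright; 3.14 turned over, lying on the reading window. Slightly stiff (0.06 N m), 0.24 kg; moving it takes a few newtons at its bar
- nest (a point): where the centre of a seated cassette lies in the holder, 48 mm from the hinge axis, turning with the holder; x is along the nest's length and the hinge axis, z out of the nest (up at the start). Nest 72 by 29 mm between its walls, which rise 6 mm above this point at the ends; the long walls stand only at the corners, the middle 42 mm is free for fingers
- nest_floor (a point): centre of the nest's floor, 37.5 mm above the counter at the start, 7 mm below the nest centre. The holder's plate is 100 mm (x) by 70 mm (y), 5 mm thick, its top is this floor
- bar (a point): middle of the holder's orange handle bar: round, 10 mm thick, 80 mm long, parallel to the hinge axis and 123 mm from it, 40 mm off the edge of the holder's plate, 45 mm above the counter at the start. It turns with the holder and can turn between fingers that grip it
- cover (a joint): angle of the holder's clear cover about its own hinge, rad: 0 shut on the nest, 1.8 to 2.1 standing open at the start (2.2 at most). Stiff hinge (0.08 N m): it stays where it is left, also when turned over; simply pushed over and pressed shut
- cover_hinge (a point): middle of the cover's hinge axis, which runs along y, 50 mm in +x from the nest's centre and 8 mm above it; axes as the nest's. The cover is a plate 100 mm long from the hinge, 70 mm wide, 5 mm thick; shut, it reaches towards -x, its outer face 5 mm above this point
- cover_edge (a point): on the outer face of the clear cover, at its free edge (orange strip), 95 mm from the cover's hinge; x points towards the hinge and z out of the outer face (up when shut)
- test_center (a point): the green cassette, the one to be read: a 66 mm long, 24 mm wide, 14 mm thick flat test cassette (30 g) lying on the counter with its window up; this point is its centre, 7 mm up; x runs along its length, z up
- mouse: white computer mouse on a black mat, 100 mm long, a bystander; origin on its underside
- sanitizer: clear sanitizer bottle with a blue cap, 60 mm in diameter, 140 mm tall, a bystander; origin on its underside
- cup: white cup, 72 mm in diameter, 85 mm tall, a bystander; origin on its underside
- spare1_center (a point): grey spare cassette (two to four are present): a 66 mm long, 24 mm wide, 14 mm thick flat test cassette (30 g) lying on the counter with its window up; this point is its centre, 7 mm up; x runs along its length, z up
- spare2_center (a point): grey spare cassette (two to four are present): a 66 mm long, 24 mm wide, 14 mm thick flat test cassette (30 g) lying on the counter with its window up; this point is its centre, 7 mm up; x runs along its length, z up
- spare3_center (a point): grey spare cassette (two to four are present): a 66 mm long, 24 mm wide, 14 mm thick flat test cassette (30 g) lying on the counter with its window up; this point is its centre, 7 mm up; x runs along its length, z up
- spare4_center (a point): grey spare cassette (two to four are present): a 66 mm long, 24 mm wide, 14 mm thick flat test cassette (30 g) lying on the counter with its window up; this point is its centre, 7 mm up; x runs along its length, z up
Not all that is in view belongs to the job. Several things look just like the part that bears lid_grip: the one meant starts farthest from the robot's base. What is shaped like the part that bears spare2_center but orange or purple is not meant.

How it is judged (in metres and radians):
On the way, in this order (a step that is already met when the one before it is completed fails the run):
1. the lid has dropped into the canister's thread (horizontal distance between lid_grip and canister_rim below 0.006 m and angle between lid_grip's own z axis and vertical below 0.06 rad and z of lid_grip in the frame of canister_rim between 0.01 and 0.031 m), for 0.1 s.
2. the lid is screwed fully home (horizontal distance between lid_grip and canister_rim below 0.006 m and angle between lid_grip's own z axis and vertical below 0.06 rad and z of lid_grip in the frame of canister_rim between 0.01 and 0.0235 m), for 0.2 s.
At the end, for the whole second after the job is handed in: Spares present are in the canister below its rim; lid level on the neck, its grip point under 23.5 mm above the rim (home is 21 to 22); green cassette within 8 mm of the nest centre, cover within 0.08 rad of shut, holder turned past 3.06 rad, at rest (all of step 2 and horizontal distance between each of spare1_center, spare2_center, spare3_center, spare4_center and canister_rim below 0.045 m and z of each of spare1_center, spare2_center, spare3_center, spare4_center in the frame of canister_rim below 0 m and distance between test_center and nest below 0.008 m and value of joint cover below 0.08 rad and value of joint holder above 3.06 rad and velocity of joint holder below 0.05 rad/s); the robot touches nothing.
It fails at once if a bystander (mouse, bottle, cup) is moved more than 30 mm or knocked over (distance of any of mouse, sanitizer, cup from where it was at the start of the episode above 0.03 m or angle between any of mouse, sanitizer, cup's own z axis and vertical above 0.5 rad).
Of spare1, spare2, spare3, spare4 only 2 to 4 are there at a start; the rules pass over those that are not, and their reading is None.
At some moment in a run one of test, spare1, spare2, spare3, spare4, lid may be knocked a few centimetres aside while the robot is not near it.
Once in a run the grip may slacken for a moment while it holds something.
It also fails if it takes over 210 s, if anything falls off the work surface, if the arm or the gripper's body presses on something with over 40 N, if the wrist force passes 120 N, or if a joint passes its speed limit or range.

## Working session

There is one attempt and no reset: what is moved stays moved. The work goes in short steps, Python scripts to look and compute and a tool call to move; the robot and the scene stay as the last step left them, time stands still between calls to the robot, and variables do not carry over. Pictures are saved under pics/ and viewed, about 12 in all and at most 16, crops included, and the job is handed in when it is done.

Besides the shell and the picture viewer there is one more tool, called after ">>>" as name([rows], argument=value, ...), one row to a line, values as JSON. move_arm: Moves the arm, as the interface text tells. Its arguments: {"type":"object","properties":{"commands":{"type":"array"},"jaw":{"type":"number"}},"required":["commands"]}

```bash
ls; mkdir -p pics
cat > h.py <<'E'
import numpy as np, cv2
from plant import get_obs, snapshot, calibration, close_job, ctrl
from scipy.spatial.transform import Rotation as R
def snap(n, name=None):
    o=get_obs(); p,d=snapshot(n)
    if name: cv2.imwrite(f'pics/{name}.png', p[:,:,::-1])
    return p,d,o
def tool(o):
    T=np.eye(4); T[:3,:3]=R.from_euler('xyz',o['orientation'],degrees=True).as_matrix(); T[:3,3]=o['tool_pos']; return T
def camT(n,o=None):
    c=calibration(n)
    return c['mtx'], (c['T'] if n!='wrist' else tool(o)@c['tool_from_camera'])
def cloud(n,d,o=None):
    K,T=camT(n,o); v,u=np.mgrid[:d.shape[0],:d.shape[1]]
    P=np.stack([(u-K[0,2])/K[0,0]*d, -(v-K[1,2])/K[1,1]*d, -d],-1)
    W=P@T[:3,:3].T+T[:3,3]; W[d==0]=np.nan; return W
def ray(n,uv,z,o=None):
    K,T=camT(n,o); uv=np.atleast_2d(uv).astype(float)
    r=np.stack([(uv[:,0]-K[0,2])/K[0,0],-(uv[:,1]-K[1,2])/K[1,1],-np.ones(len(uv))],-1)@T[:3,:3].T
    return T[:3,3]+r*((z-T[2,3])/r[:,2])[:,None]
def proj(n,X,o=None):
    K,T=camT(n,o); p=(np.atleast_2d(X)-T[:3,3])@T[:3,:3]
    return np.stack([K[0,2]+K[0,0]*p[:,0]/-p[:,2], K[1,2]+K[1,1]*p[:,1]/p[:,2]],-1)
E
python3 - <<'E'
from h import *
print(get_obs()); 
for n in ('top','side','wrist'):
    print(n,{k:np.round(v,4).tolist() if hasattr(v,'shape') or isinstance(v,list) else v for k,v in calibration(n).items()})
print(ctrl.grip_point_offset,[a for a in dir(ctrl) if a[0]!='_'])
for n in ('top','side'): p,d,o=snap(n,n+'0'); np.save(n+'0d.npy',d); np.save(n+'0p.npy',p)
E
```

```text
pics
{'clock': 0.0, 'joint_pos': array([-5.91230170e+01,  2.05899895e+01,  6.33388093e-01, -2.12223801e-02,
       -7.01335787e+01, -1.65069358e+01]), 'qvel': array([-0.02885318, -0.07817784, -0.05164326, -0.0686344 ,  0.02584121,
        0.00344771]), 'tau': array([ 1.90600549e-03, -5.82723534e+01,  2.93068510e+01,  6.99744433e+00,
        7.15629256e-03, -2.54959814e-04]), 'tool_pos': array([ 0.16738685, -0.65341754,  0.22563259]), 'orientation': array([  4.03400858,  89.9076388 , 108.39682802]), 'force': array([ 0.82025473,  1.16757213, -1.04891983]), 'moment': array([0.03302865, 0.02545929, 0.0222609 ]), 'opening': 0.08734233243699875}
top {'mtx': [[415.0363, 0.0, 318.0376], [0.0, 415.0363, 197.8997], [0.0, 0.0, 1.0]], 'T': [[0.018, 0.9981, -0.0585, 0.4866], [-0.9998, 0.0176, -0.0082, 0.0731], [-0.0072, 0.0586, 0.9983, 1.0655], [0.0, 0.0, 0.0, 1.0]]}
side {'mtx': [[478.3544, 0.0, 317.1903], [0.0, 478.3544, 195.1615], [0.0, 0.0, 1.0]], 'T': [[0.7784, 0.3865, -0.4947, -0.0126], [-0.6274, 0.45, -0.6355, -0.6603], [-0.023, 0.8051, 0.5927, 0.7374], [0.0, 0.0, 0.0, 1.0]]}
wrist {'mtx': [[337.3163, 0.0, 316.1792], [0.0, 337.3163, 200.3917], [0.0, 0.0, 1.0]], 'tool_from_camera': [[-0.001, 0.2808, -0.9598, -0.1585], [0.0004, 0.9598, 0.2808, 0.0772], [1.0, -0.0001, -0.0011, -0.0006], [0.0, 0.0, 0.0, 1.0]]}
0.0188 ['PlanningError', 'grip_point_offset']
```

View pics/top0.png

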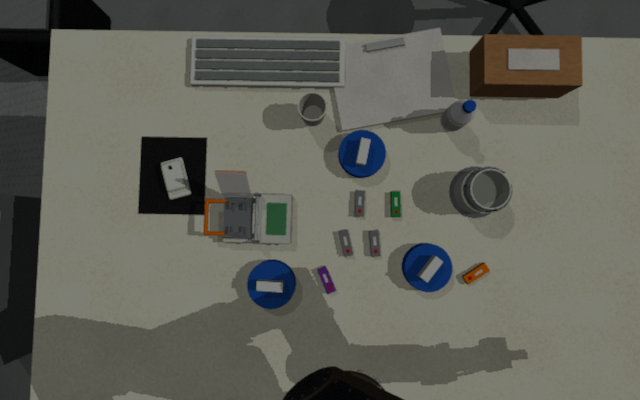

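View pics/side0.png

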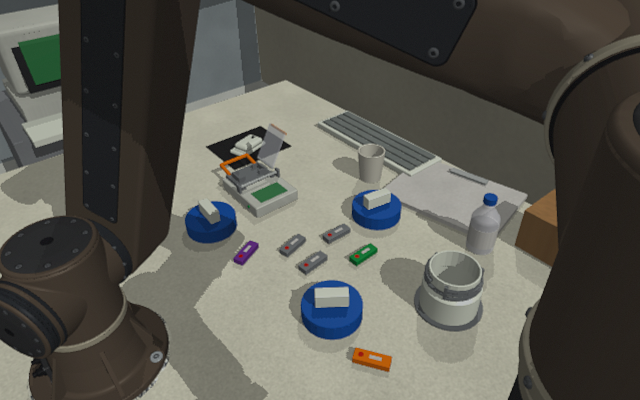

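The top view shows three blue lids: A (361,153), B (271,284) and C (427,267). A is farthest from the base, which sits at the bottom of the image, so A is the one meant. There are three grey spares at (359,203), (345,242) and (374,242), and the green cassette is at (395,204). The purple (326,279) and orange (475,273) ones are decoys. The canister is at (485,190). The reader is at (265,219), with the holder and orange bar to its left (+y).

```bash
cat >> h.py <<'E'
def blobs(mask,amin=60,amax=1e9):
    n,l,s,c=cv2.connectedComponentsWithStats(mask.astype(np.uint8))
    return [(l==i) for i in range(1,n) if amin<=s[i,4]<=amax]
def rect(n,m,z,o=None):
    """min-area rect in world of mask cast on plane z: centre, (long,short), yaw of the long side"""
    v,u=np.nonzero(m); W=ray(n,np.stack([u,v],-1),z,o)[:,:2]
    (c,s,a)=cv2.minAreaRect((W*1000).astype(np.float32))
    if s[0]<s[1]: s=(s[1],s[0]); a+=90
    return np.round(np.array(c)/1000,4),np.round(s,0),round((a+90)%180-90,1)
E
python3 - <<'E'
from h import *
p=np.load('top0p.npy');d=np.load('top0d.npy');W=cloud('top',d)
hsv=cv2.cvtColor(p,cv2.COLOR_RGB2HSV);H,S,V=cv2.split(hsv)
z=W[:,:,2]
print('table z',np.nanmedian(z[300:330,500:600]))
def rep(name,m,zz,**k):
    for b in blobs(m,**k):
        v,u=np.nonzero(b); print(name,(int(u.mean()),int(v.mean())),b.sum(),*rect('top',b,zz),'z',np.round(np.nanpercentile(z[b],[10,50,90]),3))
rep('green',(H>50)&(H<85)&(S>100),.014)
rep('blue',(H>100)&(H<125)&(S>150)&(V>40),.034,amin=500)
sub=np.zeros(S.shape,bool);sub[185:262,330:392]=1
rep('grey',sub&(S<40)&(V<135)&(z>0.006),.014)
rep('greyz',sub&(z>0.007),.014)
rep('orange',(H>8)&(H<20)&(S>180),.045)
# lid A bar
sub[:]=0;sub[125:180,335:390]=1
rep('barA',sub&(S<60)&(V>110)&(z>.045),.064)
# canister rim by height
sub[:]=0;sub[150:225,440:525]=1
m=sub&(z>.093)&(z<.11);v,u=np.nonzero(m)
pts=W[m][:,:2];A=np.c_[2*pts,np.ones(len(pts))];s=np.linalg.lstsq(A,(pts**2).sum(1),rcond=None)[0]
print('can',s[:2],'r',np.sqrt(s[2]+s[:2]@s[:2]),len(pts),np.percentile(z[m],[10,50,90]))
# reader top
sub[:]=0;sub[185:250,195:300]=1
rep('readertop',sub&(z>.025)&(z<.036),.031)
rep('holder',sub&(S<60)&(V<130)&(z>.036)&(z<.06),.04)
E
```

```text
table z 0.0009253276456083759
green (394, 203) 171 [ 0.5362 -0.1143] [61. 23.] 1.0 z [0.011 0.015 0.018]
green (275, 218) 569 [0.494  0.1875] [78. 47.] -0.8 z [0.03  0.033 0.035]
blue (361, 153) 1380 [ 0.6604 -0.0252] [114. 113.] 0.9 z [0.032 0.035 0.037]
blue (426, 267) 1424 [ 0.3804 -0.1908] [115. 115.] -89.7 z [0.032 0.035 0.037]
blue (271, 283) 1443 [0.3328 0.1936] [117. 113.] 1.2 z [0.032 0.035 0.037]
grey (359, 202) 232 [ 0.5384 -0.0222] [64. 25.] 0.7 z [0.012 0.015 0.017]
grey (345, 241) 234 [0.4374 0.0086] [66. 26.] 13.4 z [0.012 0.015 0.017]
grey (374, 241) 237 [ 0.4377 -0.0629] [66. 25.] 5.3 z [0.012 0.015 0.017]
greyz (359, 202) 253 [ 0.5384 -0.0235] [64. 23.] 0.7 z [0.012 0.015 0.017]
greyz (345, 242) 253 [0.4372 0.0094] [66. 24.] 13.4 z [0.012 0.015 0.017]
greyz (374, 242) 255 [ 0.4378 -0.0633] [66. 24.] 5.4 z [0.012 0.015 0.018]
orange (210, 215) 233 [0.4961 0.3348] [86. 54.] 1.0 z [0.04  0.048 0.052]
orange (475, 273) 214 [ 0.3701 -0.3038] [63. 24.] -57.0 z [0.011 0.015 0.017]
barA (363, 150) 215 [ 0.6629 -0.0266] [61. 21.] -11.7 z [0.063 0.065 0.067]
can [ 0.57257001 -0.31945892] r 0.0463998775446044 310 [0.09405616 0.09953072 0.10267893]
readertop (274, 218) 1612 [0.495  0.1888] [125.  84.] -0.5 z [0.029 0.032 0.034]
readertop (253, 217) 90 [0.4954 0.2429] [72. 10.] 1.5 z [0.03  0.032 0.035]
readertop (237, 239) 145 [0.4403 0.279 ] [75. 14.] 87.7 z [0.029 0.032 0.034]
holder (240, 216) 1302 [0.495  0.2705] [121.  92.] 1.1 z [0.037 0.04  0.052]
```

Run:
```python
import cv2,numpy as np
p=cv2.imread('pics/top0.png'); 
cv2.imwrite('pics/crop1.png',np.hstack([cv2.resize(p[120:260,195:335],(560,560),interpolation=cv2.INTER_CUBIC)[:, :400],cv2.resize(p[120:260,330:430],(400,560),interpolation=cv2.INTER_CUBIC)]))
```

```text
(no output)
```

View pics/crop1.png

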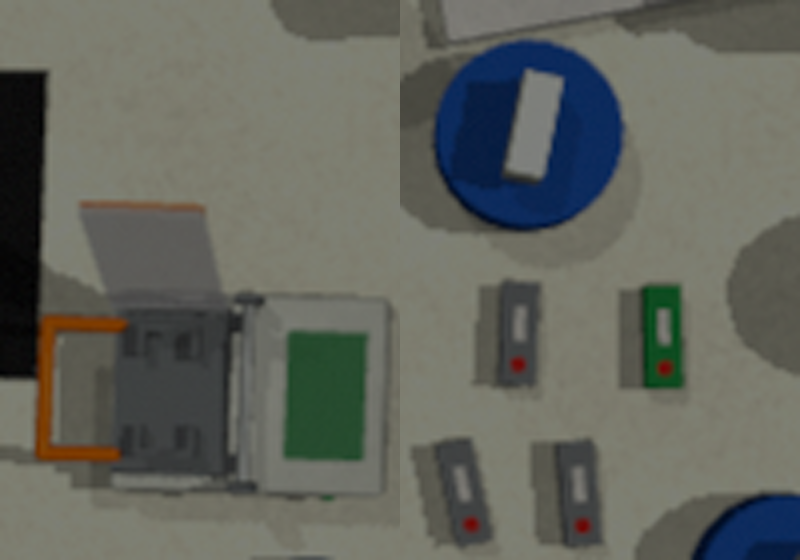

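A enlarged: blue lid with a white bar, and at about 0.66 m from the base it is farther than B (0.385) and C (0.425), so A is the target. Next to it are the three grey spares and the green cassette. The sizes agree with what was given: 125 mm reader, 46.4 mm neck radius, and heights of 15 and 34 mm. I'll set out for spare 1 at (0.538,-0.023).

>>> move_arm([
  [[0,0,0,0.125],[0,0,0,0.125],[0,-2.5,4.2,0],[0,-2.5,4.2,0],[0,-2.5,4.2,0],[0,-2.5,4.2,0],[0,-2.5,4.2,0],[0,-2.5,4.2,0]],
], jaw=5)

```text
clock: 0.9
tool_pos: [0.3177, -0.3999, 0.2264]
orientation: [23.3, 90.0, 113.3]
force: [1.4, -0.5, 0.1]
opening: 0.0502
```

>>> move_arm([
  [[0,-2.5,4.2,0],[0,-2.5,4.2,0],[0,-2.5,4.2,0],[1,-2.5,4.2,0],[2,-2.5,4,0],[3,-2.5,3.5,0],[3,-2,3,0],[0,0,0,0]],
])

```text
clock: 1.7
tool_pos: [0.4848, -0.1283, 0.1345]
orientation: [87.7, 89.7, 177.9]
force: [-1.5, -1.1, -0.9]
opening: 0.0501
```

```bash
cat >> h.py <<'E'
def go(x,y,z,th=None):
    "print shift in tool axes (cm, after the spin) and the spin to reach the TCP target; th = jaw direction, deg"
    o=get_obs(); T=tool(o); t0=np.degrees(np.arctan2(T[1,2],T[0,2])); th=t0 if th is None else th
    s=np.radians(t0-th); d=np.array([x,y,z])-o['tool_pos']; a=np.radians(th)
    print('t %.1f pos'%o['clock'],np.round(o['tool_pos'],4),'th %.1f'%t0,'j6 %.0f'%o['joint_pos'][5],'open %.4f'%o['opening'],'F',np.round(o['force'],1),'| d',round(-d[2]*100,2),round((-np.sin(a)*d[0]+np.cos(a)*d[1])*100,2),round((np.cos(a)*d[0]+np.sin(a)*d[1])*100,2),'spin %.3f'%s)
E
python3 -c "
from h import *
go(.538,-.023,.003,90.7)"
```

```text
t 1.7 pos [ 0.4848 -0.1283  0.1345] th 90.2 j6 -97 open 0.0501 F [-1.5 -1.1 -0.9] | d 13.15 -5.45 10.47 spin -0.009
```

>>> move_arm([
  [[0,-2.2,4,0],[0,-2.2,4,0],[2,-1.05,2.45,0],[4,0,0,0],[4,0,0,0],[2.6,0,0,0],[0.5,0,0,0],[0,0,0,0]],
])

```text
clock: 2.5
tool_pos: [0.5394, -0.0271, 0.0072]
orientation: [113.3, 89.9, -156.7]
force: [0.8, -1.0, 0.4]
opening: 0.05
```

>>> move_arm([
  [[0,0,0,0],[0,0,0,0],[0,0,0,0],[0,0,0,0]],
], jaw=1.5)

```text
clock: 2.9
tool_pos: [0.5403, -0.0265, 0.0084]
orientation: [-71.9, 89.9, 18.2]
force: [0.3, 0.3, 3.0]
opening: 0.0238
```

>>> move_arm([
  [[-2,0,0,0],[-4.5,0,0,0],[-4.5,0,0,0],[-4,0,0,0],[0,0,0,0]],
])

```text
clock: 3.4
tool_pos: [0.5432, -0.0262, 0.1639]
orientation: [-80.8, 89.4, 9.4]
force: [1.0, 0.3, -0.1]
opening: 0.0233
```

```bash
python3 -c "
from h import *
go(.5726,-.3195,.06,90)"
```

```text
t 3.4 pos [ 0.5432 -0.0262  0.1639] th 90.1 j6 -108 open 0.0233 F [ 1.   0.3 -0.1] | d 10.39 -2.94 -29.33 spin 0.002
```

>>> move_arm([
  [[0,0,-3,0],[0,-0.5,-4.5,0],[0,-0.5,-4.5,0],[0,-0.5,-4.5,0],[0,-0.5,-4.5,0],[0,-0.5,-4.5,0],[0,-0.4,-3.8,0],[0,0,0,0]],
])

```text
clock: 4.2
tool_pos: [0.5684, -0.3238, 0.1564]
orientation: [110.7, 89.9, -159.4]
force: [0.1, -0.2, -1.0]
opening: 0.0236
```

Run:
```python
from h import *
go(.5726,-.3195,.06,90)
p,d,o=snap('wrist','w1'); W=cloud('wrist',d,o); z=W[:,:,2]
m=(np.abs(z-.1)<.006)&(np.hypot(W[:,:,0]-.5726,W[:,:,1]+.3195)<.07)
pts=W[m][:,:2];A=np.c_[2*pts,np.ones(len(pts))];s=np.linalg.lstsq(A,(pts**2).sum(1),rcond=None)[0]
print('can',s[:2],'r',np.sqrt(s[2]+s[:2]@s[:2]),len(pts))
```

```text
t 4.2 pos [ 0.5684 -0.3238  0.1564] th 89.8 j6 -78 open 0.0236 F [ 0.1 -0.2 -1. ] | d 9.64 -0.42 0.43 spin -0.003
can [ 0.5693822  -0.31906448] r 0.045736767000874395 1574
```

View pics/w1.png

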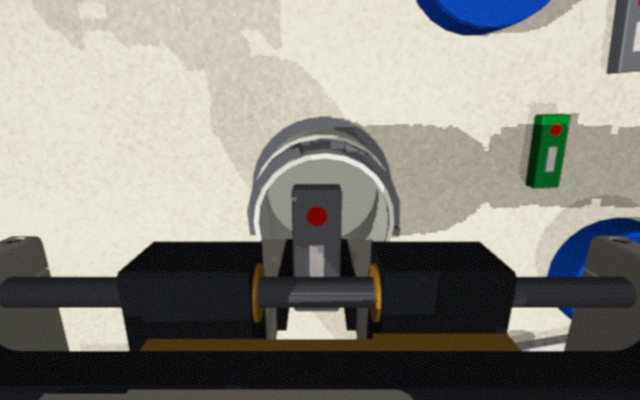

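>>> move_arm([
  [[0,-0.25,0.45,0],[2,0,0,0],[4,0,0,0],[3,0,0,0],[0.4,0,0,0],[0,0,0,0]],
])

```text
clock: 4.85
tool_pos: [0.5715, -0.314, 0.0634]
orientation: [88.5, 89.9, 178.6]
force: [0.7, 0.2, 0.6]
opening: 0.0234
```

>>> move_arm([
  [[0,0,0,0],[0,0,0,0],[0,0,0,0]],
], jaw=3.3)

```text
clock: 5.15
tool_pos: [0.5724, -0.3153, 0.0651]
orientation: [-105.3, 89.9, -15.3]
force: [-0.4, 0.1, 0.3]
opening: 0.033
```

>>> move_arm([
  [[-3,0,0,0],[-4,0,0,0],[-4,0,0,0],[0,1.2,4.5,0],[0,2.4,4.3,0],[0,2.4,4.3,0],[0,2.4,4.3,0],[0,2.4,4.3,0]],
])

```text
clock: 5.95
tool_pos: [0.4624, -0.097, 0.1742]
orientation: [-81.1, 89.9, 8.9]
force: [1.1, 0.1, 0.6]
opening: 0.0326
```

Run:
```python
from h import *
go(.4377,-.063,.003,95.3)
p,d,o=snap('top','t1'); np.save('t1d.npy',d);np.save('t1p.npy',p)
W=cloud('top',d);z=W[:,:,2]
m=np.hypot(W[:,:,0]-.5726,W[:,:,1]+.3195)<.03
print('in can',np.percentile(z[m],[10,50,90]))
sub=np.zeros(z.shape,bool);sub[185:262,330:410]=1
for b in blobs(sub&(z>.007)&(z<.03)): print(rect('top',b,.014), cv2.mean(p,b.astype(np.uint8))[:3])
```

```text
t 6.0 pos [ 0.4624 -0.097   0.1742] th 90.0 j6 -102 open 0.0326 F [1.1 0.1 0.6] | d 17.12 2.15 3.62 spin -0.092
in can [0.00468587 0.01840041 0.022133  ]
(array([ 0.5376, -0.1146]), array([63., 23.]), 0.4) (49.473684210526315, 96.3157894736842, 55.663967611336034)
```

>>> move_arm([
  [[0,1.1,1.8,-0.092],[0,1.05,1.8,0],[4,0,0,0],[4,0,0,0],[4,0,0,0],[0,0,0,0]],
], jaw=5)

```text
clock: 6.6
tool_pos: [0.437, -0.064, 0.0504]
orientation: [96.4, 89.6, -168.3]
force: [-0.1, -0.3, 0.4]
opening: 0.0497
```

Run:
```python
from h import *
go(.4377,-.063,.003,95.3)
p,d,o=snap('wrist'); W=cloud('wrist',d,o);z=W[:,:,2]
m=(z>.009)&(z<.02)&(np.hypot(W[:,:,0]-.4377,W[:,:,1]+.063)<.05)
for b in blobs(m): print(rect('wrist',b,.014,o),np.nanmedian(z[b]))
```

```text
t 6.6 pos [ 0.437  -0.064   0.0504] th 95.3 j6 -102 open 0.0497 F [-0.1 -0.3  0.4] | d 4.74 -0.07 0.09 spin -0.001
(array([ 0.4341, -0.0626]), array([66., 24.]), 5.4) 0.014322137601419177
```

>>> move_arm([
  [[2,0.3,0,0],[2.4,0,0,0],[0.3,0,0,0],[0,0,0,0],[0,0,0,0]],
])

```text
clock: 7.15
tool_pos: [0.4386, -0.0633, 0.0082]
orientation: [-83.9, 89.8, 11.4]
force: [-0.2, -0.1, -0.7]
opening: 0.0499
```

>>> move_arm([
  [[0,0,0,0],[0,0,0,0],[0,0,0,0],[0,0,0,0]],
], jaw=1.5)

```text
clock: 7.55
tool_pos: [0.4373, -0.0635, 0.0067]
orientation: [-79.6, 90.0, 15.7]
force: [-0.8, 1.9, 2.5]
opening: 0.0241
```

>>> move_arm([
  [[-2,0,0,0.092],[-4.5,0,0,0],[-4.5,0,0,0],[-4.5,0,0,0],[0,0,0,0]],
])

```text
clock: 8.05
tool_pos: [0.4407, -0.0631, 0.1674]
orientation: [-81.9, 89.4, 8.2]
force: [0.3, 0.8, -1.4]
opening: 0.0237
```

```bash
python3 -c "
from h import *
go(.571,-.319,.065,90)"
```

```text
t 8.1 pos [ 0.4407 -0.0631  0.1674] th 90.1 j6 -107 open 0.0237 F [ 0.3  0.8 -1.4] | d 10.24 -13.03 -25.59 spin 0.002
```

>>> move_arm([
  [[0,-1.8,-3.6,0],[0,-1.8,-3.6,0],[0,-1.8,-3.6,0],[0,-1.8,-3.6,0],[0,-1.8,-3.6,0],[0,-1.9,-3.6,0],[0,-1.9,-3.8,0],[0,0,0,0]],
])

```text
clock: 8.85
tool_pos: [0.5663, -0.3213, 0.1594]
orientation: [101.3, 89.9, -168.8]
force: [-1.5, 0.4, -0.8]
opening: 0.0235
```

```bash
python3 -c "
from h import *
go(.571,-.319,.065,90)"
```

```text
t 8.8 pos [ 0.5663 -0.3213  0.1594] th 89.9 j6 -78 open 0.0235 F [-1.5  0.4 -0.8] | d 9.44 -0.47 0.23 spin -0.002
```

>>> move_arm([
  [[0,-0.45,0.25,0],[2,0,0,0],[4,0,0,0],[3,0,0,0],[0.4,0,0,0],[0,0,0,0]],
])

```text
clock: 9.45
tool_pos: [0.5696, -0.3141, 0.0674]
orientation: [86.4, 89.9, 176.5]
force: [-0.6, -0.3, -0.4]
opening: 0.0235
```

>>> move_arm([
  [[0,0,0,0],[0,0,0,0],[0,0,0,0],[-3,0,0,0],[-4,0,0,0],[-4,0,0,0]],
], jaw=3.3)

```text
clock: 10.05
tool_pos: [0.5696, -0.315, 0.1793]
orientation: [142.0, 90.0, -127.9]
force: [1.2, -0.3, 0.6]
opening: 0.0331
```

>>> move_arm([
  [[0,1.7,4.1,0],[0,1.7,4.1,0],[0,1.7,4.1,0],[0,1.7,4.1,0],[0,1.7,4.1,0],[0,1.7,4.1,0],[0,1.7,4.1,0],[0,1.8,4.1,0]],
], jaw=5)

```text
clock: 10.85
tool_pos: [0.4321, 0.0143, 0.1784]
orientation: [-64.4, 89.9, 25.6]
force: [0.9, -0.4, 0.1]
opening: 0.0501
```

>>> move_arm([
  [[0,0,0,-0.12],[0,0,0,-0.115],[4,0,0,0],[4,0,0,0],[3,0,0,0],[0,0,0,0]],
])

```text
clock: 11.45
tool_pos: [0.4303, 0.0119, 0.0651]
orientation: [99.0, 89.7, -157.6]
force: [0.4, 0.0, 0.6]
opening: 0.0501
```

Run:
```python
from h import *
go(.4342,.009,.003,103.4)
p,d,o=snap('wrist'); W=cloud('wrist',d,o);z=W[:,:,2]
m=(z>.009)&(z<.02)&(np.hypot(W[:,:,0]-.4342,W[:,:,1]-.009)<.06)
for b in blobs(m): print(rect('wrist',b,.014,o),np.nanmedian(z[b]))
p,d,o=snap('top'); W=cloud('top',d);z=W[:,:,2]
m=np.hypot(W[:,:,0]-.5726,W[:,:,1]+.3195)<.03
print('in can',np.percentile(z[m],[10,50,90]))
```

```text
t 11.4 pos [0.4303 0.0119 0.0651] th 103.5 j6 -105 open 0.0501 F [0.4 0.  0.6] | d 6.21 -0.31 -0.38 spin 0.001
(array([0.433 , 0.0099]), array([66., 24.]), 13.5) 0.014276454918878592
in can [0.00637008 0.03336543 0.03605165]
```

Two spares are now stacked in the canister. Next I'll grasp the third.

>>> move_arm([
  [[2,-0.2,-0.25,0],[4,0,0,0],[0.3,0,0,0],[0,0,0,0],[0,0,0,0]],
])

```text
clock: 12.05
tool_pos: [0.4366, 0.0116, 0.0064]
orientation: [-82.7, 89.8, 20.9]
force: [0.1, -0.7, 0.2]
opening: 0.0497
```

>>> move_arm([
  [[0,0,0,0],[0,0,0,0],[0,0,0,0],[0,0,0,0]],
], jaw=1.5)

```text
clock: 12.45
tool_pos: [0.4353, 0.0111, 0.0049]
orientation: [-75.9, 90.0, 27.6]
force: [-1.3, 0.9, 3.5]
opening: 0.0232
```

>>> move_arm([
  [[-2,0,0,0.12],[-4.5,0,0,0.115],[-4.5,0,0,0],[-4.5,0,0,0],[0,0,0,0]],
])

```text
clock: 12.95
tool_pos: [0.4385, 0.012, 0.1654]
orientation: [-71.5, 89.4, 18.6]
force: [0.4, 0.6, -1.1]
opening: 0.0235
```

>>> move_arm([
  [[0,-1.7,-4.1,0],[0,-1.7,-4.1,0],[0,-1.7,-4.1,0],[0,-1.7,-4.1,0],[0,-1.7,-4.1,0],[0,-1.7,-4.1,0],[0,-1.7,-4.1,0],[0,-1.7,-4.1,0]],
])

```text
clock: 13.75
tool_pos: [0.5715, -0.3187, 0.1587]
orientation: [67.6, 89.9, 157.6]
force: [0.7, 1.4, 0.3]
opening: 0.0237
```

Run:
```python
from h import *
go(.571,-.319,.065,90)
```

```text
t 13.8 pos [ 0.5715 -0.3187  0.1587] th 90.0 j6 -78 open 0.0237 F [0.7 1.4 0.3] | d 9.37 0.05 -0.03 spin 0.001
```

>>> move_arm([
  [[2,0,0,0],[4,0,0,0],[2.9,0,0,0],[0,0,0,0],[0,0,0,0]],
])

```text
clock: 14.25
tool_pos: [0.5712, -0.317, 0.0704]
orientation: [95.3, 89.9, -174.6]
force: [0.8, -0.1, 0.1]
opening: 0.0237
```

>>> move_arm([
  [[0,0,0,0],[0,0,0,0],[0,0,0,0],[-3,0,0,0],[-4,0,0,0],[-4,0,0,0]],
], jaw=3.3)

```text
clock: 14.85
tool_pos: [0.5712, -0.3168, 0.1823]
orientation: [162.7, 90.0, -107.2]
force: [1.1, -0.2, -0.2]
opening: 0.0331
```

>>> move_arm([
  [[0,-1.27,4.2,0],[0,-1.27,4.2,0],[0,-1.27,4.2,0],[0,-1.27,4.2,0],[0,-1.27,4.2,0],[0,-1.27,4.2,0],[0,-1.27,4.2,0.1],[0,0,0,0.105]],
], jaw=5)

```text
clock: 15.65
tool_pos: [0.6616, -0.018, 0.1812]
orientation: [-58.0, 89.9, 20.4]
force: [-0.0, -0.9, 0.7]
opening: 0.0501
```

Run:
```python
from h import *
p,d,o=snap('top'); W=cloud('top',d);z=W[:,:,2]
c=np.hypot(W[:,:,0]-.5726,W[:,:,1]+.3195)
print('in can',np.percentile(z[c<.03],[10,50,90]), 'max',np.nanmax(z[c<.035]))
# thread profile: ring between r 0.047 and .0535
m=(c>.048)&(c<.053)&(z>.07)&(z<.1)
a=np.degrees(np.arctan2(W[:,:,1]+.3195,W[:,:,0]-.5711))%360
for k in range(0,360,10):
    q=m&(a>=k)&(a<k+10); print(k,q.sum(),np.round(np.median(z[q])*1000,0) if q.any() else '-',end=' ; ')
print()
p,d,o=snap('wrist','w2'); W=cloud('wrist',d,o);z=W[:,:,2]
go(.66,-.0266,.04,78.3)
for b in blobs((z>.059)&(z<.069)): print(rect('wrist',b,.064,o),np.nanmedian(z[b]))
for b in blobs((z>.027)&(z<.041),500): print('disc',rect('wrist',b,.034,o),np.nanmedian(z[b]))
```

```text
in can [0.03314408 0.04681702 0.04989642] max 0.05255403697176808
0 9 90.0 ; 10 6 92.0 ; 20 9 92.0 ; 30 12 91.0 ; 40 11 79.0 ; 50 8 79.0 ; 60 6 80.0 ; 70 9 80.0 ; 80 16 89.0 ; 90 18 86.0 ; 100 14 89.0 ; 110 15 89.0 ; 120 17 88.0 ; 130 10 91.0 ; 140 10 90.0 ; 150 13 91.0 ; 160 5 89.0 ; 170 9 78.0 ; 180 8 80.0 ; 190 10 81.0 ; 200 7 95.0 ; 210 6 90.0 ; 220 4 90.0 ; 230 3 93.0 ; 240 2 92.0 ; 250 3 91.0 ; 260 2 91.0 ; 270 1 94.0 ; 280 1 93.0 ; 290 1 98.0 ; 300 0 - ; 310 3 99.0 ; 320 6 95.0 ; 330 4 93.0 ; 340 6 91.0 ; 350 7 91.0 ; 
t 15.8 pos [ 0.6603 -0.0213  0.1811] th 78.3 j6 -117 open 0.0502 F [ 0.  -0.9  0. ] | d 14.11 -0.08 -0.53 spin 0.001
(array([ 0.5931, -0.2698]), array([67., 12.]), -26.8) 0.0618042694841785
(array([ 0.66  , -0.0258]), array([64., 24.]), -10.6) 0.06415580707748486
(array([0.7282, 0.1051]), array([24.,  3.]), 77.9) 0.062098511693220865
disc (array([0.5537, 0.1836]), array([83., 16.]), 78.0) 0.031031931583224925
disc (array([ 0.585 , -0.2778]), array([102.,  35.]), -21.7) 0.03419322215911419
disc (array([ 0.6602, -0.0257]), array([117., 117.]), -33.1) 0.034238679668760374
```

The three spares are stacked in the canister (top at 47–50 mm, below the rim). The thread gaps show at 42–76° and 165–198°, so the canister's yaw is about 42°. Now I'll take lid A.

>>> move_arm([
  [[2,0,-0.45,-0.019],[4,0,0,0],[4,0,0,0],[3,0,0,0],[1,0,0,0],[0,0,0,0],[0,0,0,0]],
])

```text
clock: 16.45
tool_pos: [0.6603, -0.0276, 0.0422]
orientation: [-78.0, 89.9, 1.4]
force: [-0.3, -0.7, 0.9]
opening: 0.0501
```

>>> move_arm([
  [[0,0,0,0],[0,0,0,0],[0,0,0,0],[0,0,0,0],[0,0,0,0]],
], jaw=1.5)

```text
clock: 16.95
tool_pos: [0.6596, -0.027, 0.0412]
orientation: [-67.9, 89.9, 11.5]
force: [-0.9, 1.3, 4.4]
opening: 0.0239
```

>>> move_arm([
  [[-2,0,0,0],[-4,0,0,0],[-4,0,0,0],[-4,0,0,0],[-1,0,0,0],[0,0,0,0.15],[0,0,0,0.15],[0,0,0,0]],
])

```text
clock: 17.75
tool_pos: [0.6585, -0.0272, 0.1895]
orientation: [112.7, 89.9, 174.8]
force: [0.1, 0.1, -0.9]
opening: 0.0237
```

Run:
```python
from h import *
go(.571,-.319,.16,62)
```

```text
t 17.8 pos [ 0.6585 -0.0272  0.1895] th 62.1 j6 -132 open 0.0237 F [ 0.1  0.1 -0.9] | d 2.95 -5.97 -29.87 spin 0.001
```

>>> move_arm([
  [[0,-0.6,-3,0],[0,-0.9,-4.5,0],[0,-0.9,-4.5,0],[0,-0.9,-4.5,0],[0,-0.9,-4.5,0],[0,-0.9,-4.5,0],[0,-0.6,-3,0],[0,0,0,0]],
])

```text
clock: 18.55
tool_pos: [0.5746, -0.3093, 0.1893]
orientation: [115.0, 89.9, 177.2]
force: [0.3, -0.1, -2.3]
opening: 0.0235
```

>>> move_arm([
  [[0,0,0,0],[0,0,0,0]],
])

```text
clock: 18.75
tool_pos: [0.5766, -0.3054, 0.1899]
orientation: [91.4, 90.0, 153.8]
force: [0.1, 0.1, -2.5]
opening: 0.024
```

Run:
```python
from h import *
go(.5695,-.319,.145,62)
p,d,o=snap('wrist','w3'); W=cloud('wrist',d,o);z=W[:,:,2]
go(.5695,-.319,.145,62)
m=(np.abs(z-.1)<.005)&(np.hypot(W[:,:,0]-.5695,W[:,:,1]+.319)<.07); print(m.sum())
v,u=np.nonzero((np.abs(z-.175)<.02)); 
for b in blobs((z>.155)&(z<.2),300): print(rect('wrist',b,np.nanmedian(z[b]),o),np.nanmedian(z[b]))
```

```text
t 18.8 pos [ 0.5766 -0.3054  0.1899] th 62.3 j6 -107 open 0.0240 F [ 0.1  0.1 -2.5] | d 4.49 -0.01 -1.54 spin 0.006
t 18.8 pos [ 0.5769 -0.3051  0.1901] th 62.3 j6 -107 open 0.0237 F [-0.4  0.3 -1.2] | d 4.51 -0.0 -1.57 spin 0.006
34
(array([ 0.5483, -0.2912]), array([115.,  58.]), 61.4) 0.18299141194573965
```

>>> move_arm([
  [[0,0,-1.55,0],[0,0,0,0],[2,0,0,0],[1.5,0,0,0],[0,0,0,0],[0,0,0,0]],
])

```text
clock: 19.4
tool_pos: [0.5696, -0.3195, 0.1557]
orientation: [153.2, 90.0, -144.5]
force: [-0.5, 0.4, -1.3]
opening: 0.0239
```

Run:
```python
from h import *
go(.5695,-.319,.1315,62)
```

```text
t 19.4 pos [ 0.5696 -0.3195  0.1557] th 62.3 j6 -106 open 0.0239 F [-0.5  0.4 -1.3] | d 2.42 0.03 0.04 spin 0.004
```

>>> move_arm([
  [[0.8,0,0,0],[0.4,0,0,0],[0.4,0,0,0],[0.4,0,0,0],[0.2,0,0,0],[0,0,0,0],[0,0,0,0]],
])

```text
clock: 20.1
tool_pos: [0.5698, -0.3194, 0.1332]
orientation: [-35.0, 90.0, 27.2]
force: [2.7, 2.7, -3.7]
opening: 0.0239
```

Run:
```python
from h import *
go(.5695,-.319,.1315,62); print(get_obs()['moment'])
```

```text
t 20.1 pos [ 0.5698 -0.3194  0.1332] th 62.2 j6 -106 open 0.0239 F [ 2.7  2.7 -3.7] | d 0.17 0.05 0.02 spin 0.004
[ 0.78140583 -1.00208169  0.18466136]
```

>>> move_arm([
  [[0,-0.05,0.1,0],[0,0,0,0],[0.15,0,0,0],[0,0,0,0],[0,0,0,0]],
])

```text
clock: 20.6
tool_pos: [0.57, -0.319, 0.1319]
orientation: [108.6, 90.0, 170.7]
force: [-0.8, 1.4, -0.9]
opening: 0.0237
```

Run:
```python
from h import *
go(.5695,-.319,.1315,62); print(get_obs()['moment'])
```

```text
t 20.6 pos [ 0.57   -0.319   0.1319] th 62.2 j6 -106 open 0.0237 F [-0.8  1.4 -0.9] | d 0.04 0.05 -0.02 spin 0.003
[0.26055435 0.28942165 0.19712654]
```

>>> move_arm([
  [[0.15,0,0,0],[0.1,0,0,0],[0,0,0,0],[0,0,0,0]],
])

```text
clock: 21.0
tool_pos: [0.5701, -0.3191, 0.1311]
orientation: [-123.8, 90.0, -61.6]
force: [-5.2, 4.4, 10.9]
opening: 0.0241
```

Run:
```python
from h import *
go(.5695,-.319,.1315,62); print(get_obs()['moment'])
```

```text
t 21.0 pos [ 0.5701 -0.3191  0.1311] th 62.2 j6 -106 open 0.0241 F [-5.2  4.4 10.9] | d -0.04 0.05 -0.02 spin 0.004
[1.51357995 1.83042375 0.17829117]
```

>>> move_arm([
  [[0,0,0,-0.08],[0,0,0,-0.08],[0,0,0,-0.08],[0,0,0,-0.08],[0,0,0,-0.08],[0,0,0,0]],
])

```text
clock: 21.6
tool_pos: [0.5718, -0.3195, 0.1312]
orientation: [-107.5, 89.8, -22.2]
force: [0.4, 1.7, 4.7]
opening: 0.0238
```

Run:
```python
from h import *
go(.57,-.319,.1315,62); print(get_obs()['moment'])
```

```text
t 21.6 pos [ 0.5718 -0.3195  0.1312] th 85.3 j6 -83 open 0.0238 F [0.4 1.7 4.7] | d -0.03 0.18 -0.04 spin 0.406
[0.64002268 0.04630818 0.15850696]
```

>>> move_arm([
  [[0.05,0,0,-0.1],[0,0,0,-0.1],[0,0,0,-0.1],[0,0,0,-0.1],[0,0,0,-0.1],[0,0,0,0]],
])

```text
clock: 22.2
tool_pos: [0.5718, -0.3196, 0.1312]
orientation: [-138.7, 89.8, -24.7]
force: [0.2, 1.3, 8.7]
opening: 0.0241
```

>>> move_arm([
  [[0.05,0,0,-0.08],[0,0,0,-0.08],[0,0,0,-0.08],[0,0,0,-0.08],[0,0,0,0]],
])

```text
clock: 22.7
tool_pos: [0.5719, -0.3197, 0.1311]
orientation: [-158.1, 89.8, -25.9]
force: [-1.2, 2.2, 12.4]
opening: 0.0237
```

Run:
```python
from h import *
go(.57,-.319,.1315,62); print(get_obs()['moment'])
```

```text
t 22.7 pos [ 0.5719 -0.3197  0.1311] th 132.3 j6 -36 open 0.0237 F [-1.2  2.2 12.4] | d -0.04 0.19 -0.03 spin 1.227
[ 1.20269073  0.74896056 -0.03131789]
```

>>> move_arm([
  [[0,0,0,-0.05],[0,0,0,-0.05],[0,0,0,-0.05],[0,0,0,-0.05],[0,0,0,0]],
])

```text
clock: 23.2
tool_pos: [0.5709, -0.3193, 0.1292]
orientation: [-167.5, 89.9, -23.9]
force: [-0.3, -2.3, -2.3]
opening: 0.0239
```

>>> move_arm([
  [[0,0,0,-0.05],[0,0,0,-0.05],[0,0,0,-0.05],[0,0,0,0]],
])

```text
clock: 23.6
tool_pos: [0.5701, -0.3191, 0.128]
orientation: [16.5, 90.0, 168.7]
force: [-0.7, 0.2, -1.9]
opening: 0.0237
```

Run:
```python
from h import *
go(.57,-.319,.1315,62); print(get_obs()['moment'])
```

```text
t 23.6 pos [ 0.5701 -0.3191  0.128 ] th 152.1 j6 -16 open 0.0237 F [-0.7  0.2 -1.9] | d -0.35 0.01 0.0 spin 1.573
[ 0.01470453  0.03383423 -0.00034394]
```

>>> move_arm([
  [[0.3,0,0,0],[0.3,0,0,0],[0.3,0,0,0],[0,0,0,0],[0,0,0,0]],
])

```text
clock: 24.1
tool_pos: [0.5703, -0.319, 0.1192]
orientation: [16.3, 90.0, 168.4]
force: [0.0, 0.2, -0.8]
opening: 0.0236
```

Run:
```python
from h import *
go(.57,-.319,.1195,62); print(get_obs()['moment'])
```

```text
t 24.1 pos [ 0.5703 -0.319   0.1192] th 152.1 j6 -16 open 0.0236 F [ 0.   0.2 -0.8] | d -0.03 0.02 -0.01 spin 1.573
[0.02706432 0.09511702 0.02516707]
```

>>> move_arm([
  [[0.07,0,0,0.1],[0.03,0,0,0.1],[0.03,0,0,0.1],[0.03,0,0,0.1],[0,0,0,0]],
])

```text
clock: 24.6
tool_pos: [0.5712, -0.3195, 0.1191]
orientation: [-160.1, 89.9, -31.0]
force: [0.7, -0.0, 5.8]
opening: 0.0237
```

Run:
```python
from h import *
go(.57,-.319,.1145,62); print(get_obs()['moment'])
```

```text
t 24.6 pos [ 0.5712 -0.3195  0.1191] th 129.1 j6 -39 open 0.0237 F [ 0.7 -0.   5.8] | d 0.46 0.13 -0.01 spin 1.171
[ 0.16156037  0.14357231 -0.17574821]
```

>>> move_arm([
  [[0.03,0,0,0.1],[0.035,0,0,0.1],[0.035,0,0,0.1],[0.035,0,0,0.1],[0,0,0,0]],
])

```text
clock: 25.1
tool_pos: [0.5709, -0.3194, 0.1172]
orientation: [-136.7, 89.9, -30.4]
force: [-0.1, -0.8, 4.4]
opening: 0.024
```

Run:
```python
from h import *
go(.57,-.319,.1145,62); print(get_obs()['moment'])
```

```text
t 25.1 pos [ 0.5709 -0.3194  0.1172] th 106.3 j6 -62 open 0.0240 F [-0.1 -0.8  4.4] | d 0.27 0.1 -0.01 spin 0.773
[-0.16190218  0.13321024 -0.21161245]
```

>>> move_arm([
  [[0.035,0,0,0.1],[0.035,0,0,0.1],[0.035,0,0,0.1],[0.035,0,0,0.1],[0,0,0,0]],
])

```text
clock: 25.6
tool_pos: [0.5705, -0.3191, 0.1153]
orientation: [-101.2, 90.0, -17.7]
force: [-0.6, 0.9, 3.5]
opening: 0.0235
```

Run:
```python
from h import *
go(.57,-.319,.1145,62); print(get_obs()['moment'])
```

```text
t 25.6 pos [ 0.5705 -0.3191  0.1153] th 83.5 j6 -84 open 0.0235 F [-0.6  0.9  3.5] | d 0.08 0.05 -0.02 spin 0.375
[ 0.08656998  0.10171627 -0.16620414]
```

>>> move_arm([
  [[0.035,0,0,0.08],[0.035,0,0,0.08],[0.035,0,0,0.08],[0,0,0,0]],
])

```text
clock: 26.0
tool_pos: [0.5703, -0.319, 0.1141]
orientation: [43.1, 90.0, 113.0]
force: [-0.4, 0.5, 1.8]
opening: 0.0237
```

Run:
```python
from h import *
go(.57,-.319,.1145,62); print(get_obs()['moment'])
```

```text
t 26.0 pos [ 0.5703 -0.319   0.1141] th 69.8 j6 -98 open 0.0237 F [-0.4  0.5  1.8] | d -0.04 0.03 -0.02 spin 0.137
[ 0.07083909  0.04185934 -0.13814063]
```

>>> move_arm([
  [[0.05,0,0,0.06],[0.03,0,0,0.06],[0.03,0,0,0.06],[0,0,0,0]],
])

```text
clock: 26.4
tool_pos: [0.5704, -0.3192, 0.1134]
orientation: [-147.9, 90.0, -88.2]
force: [-0.6, -1.0, 4.4]
opening: 0.024
```

Run:
```python
from h import *
go(.57,-.319,.1145,62); print(get_obs()['moment'])
```

```text
t 26.4 pos [ 0.5704 -0.3192  0.1134] th 59.7 j6 -108 open 0.0240 F [-0.6 -1.   4.4] | d -0.11 0.04 -0.0 spin -0.041
[-0.24665463  0.43244689  0.86286428]
```

>>> move_arm([
  [[0,0,0,0],[0,0,0,0],[0,0,0,0],[-3,0,0,0],[-4,0,0,0],[-3,0,0,0],[0,0,0,0]],
], jaw=4.5)

```text
clock: 27.1
tool_pos: [0.5725, -0.32, 0.2181]
orientation: [-81.0, 89.6, -21.6]
force: [-0.4, -0.2, -0.3]
opening: 0.0452
```

Run:
```python
from h import *
p,d,o=snap('wrist','w4'); W=cloud('wrist',d,o);z=W[:,:,2]
go(.534,-.1145,.15,90.7)
c=np.hypot(W[:,:,0]-.57,W[:,:,1]+.319)
for lo,hi in((.1,.115),(.128,.145)):
  m=(c<.065)&(z>lo)&(z<hi)
  if m.sum()>50:
    P=W[m]; A=np.c_[P[:,:2]-[.57,-.319],np.ones(len(P))]; s=np.linalg.lstsq(A,P[:,2],rcond=None)[0]
    print(m.sum(),'tilt',s[:2],'z at centre',s[2]); print(rect('wrist',m,s[2],o))
m=(z>.009)&(z<.02)&(np.hypot(W[:,:,0]-.534,W[:,:,1]+.1145)<.06)
for b in blobs(m): print('green',rect('wrist',b,.014,o))
p,d,o=snap('top'); W=cloud('top',d);z=W[:,:,2]
m=(z>.009)&(z<.02)&(np.hypot(W[:,:,0]-.537,W[:,:,1]+.1145)<.06)
for b in blobs(m): print('green top',rect('top',b,.014,o))
```

```text
t 27.1 pos [ 0.5714 -0.3193  0.2154] th 59.4 j6 -108 open 0.0448 F [-0.  -0.1 -1.2] | d 6.54 3.49 20.53 spin -0.546
12408 tilt [-0.00187363 -0.00058716] z at centre 0.10651405482727466
(array([ 0.5702, -0.3198]), array([117., 116.]), -34.0)
2644 tilt [ 0.00607902 -0.00633075] z at centre 0.13631330820630505
(array([ 0.5697, -0.3197]), array([65., 24.]), -27.6)
green (array([ 0.5351, -0.1159]), array([66., 26.]), 2.0)
green top (array([ 0.5375, -0.1146]), array([64., 23.]), 0.4)
```

The lid is level (disc at 106.5 mm, so the grip point is 21.5 mm above the rim) and fully home. The green cassette comes next.

>>> move_arm([
  [[0,0,0,-0.14],[0,0,0,-0.14],[0,0,0,-0.14],[0,0,0,-0.126],[0,0.7,4.1,0],[0,0.7,4.1,0],[0,0.7,4.1,0],[0,0.7,4.1,0]],
], jaw=5)

```text
clock: 28.0
tool_pos: [0.5392, -0.1539, 0.2112]
orientation: [83.3, 89.8, 173.9]
force: [0.7, 0.6, 0.3]
opening: 0.0503
```

>>> move_arm([
  [[2,0.7,4,0],[4,0,0,0],[4,0,0,0],[4,0,0,0],[2,0,0,0],[0,0,0,0],[0,0,0,0]],
])

```text
clock: 28.7
tool_pos: [0.5327, -0.1155, 0.0525]
orientation: [103.3, 89.9, -166.0]
force: [0.3, -0.4, 0.9]
opening: 0.05
```

Run:
```python
from h import *
go(.5345,-.115,.002,90.7)
p,d,o=snap('wrist'); W=cloud('wrist',d,o);z=W[:,:,2]
m=(z>.009)&(z<.02)&(np.hypot(W[:,:,0]-.534,W[:,:,1]+.1145)<.06)
for b in blobs(m): print('green',rect('wrist',b,.014,o))
```

```text
t 28.7 pos [ 0.5327 -0.1155  0.0525] th 90.6 j6 -98 open 0.0500 F [ 0.3 -0.4  0.9] | d 5.05 -0.18 0.05 spin -0.001
green (array([ 0.5327, -0.1146]), array([64., 24.]), 2.0)
```

>>> move_arm([
  [[2,0,0.1,-0.02],[2.5,0,0,0],[0.4,0,0,0],[0,0,0,0],[0,0,0,0]],
])

```text
clock: 29.25
tool_pos: [0.5342, -0.1144, 0.0054]
orientation: [-91.5, 89.9, 0.3]
force: [-0.8, -0.3, 0.9]
opening: 0.0499
```

>>> move_arm([
  [[0,0,0,0],[0,0,0,0],[0,0,0,0],[0,0,0,0]],
], jaw=1.5)

```text
clock: 29.65
tool_pos: [0.5333, -0.1144, 0.0043]
orientation: [-84.5, 90.0, 7.3]
force: [0.4, 0.5, 2.7]
opening: 0.0236
```

Run:
```python
from h import *
go(.495,.28,.18,90)
```

```text
t 29.6 pos [ 0.5333 -0.1144  0.0043] th 91.8 j6 -97 open 0.0236 F [0.4 0.5 2.7] | d -17.57 3.83 39.44 spin 0.031
```

>>> move_arm([
  [[-2,0,0,0],[-4.5,0,0,0],[-4.5,0,0,0],[-4.5,0,0,0],[-2,0,0,0.031],[0,0.6,4.6,0],[0,0.6,4.6,0],[0,0.6,4.6,0]],
])

```text
clock: 30.45
tool_pos: [0.5146, 0.0247, 0.1793]
orientation: [-56.0, 90.0, 33.8]
force: [0.4, 0.5, -0.3]
opening: 0.0235
```

>>> move_arm([
  [[0,0.6,4.6,0],[0,0.6,4.6,0],[0,0.6,4.6,0],[0,0.3,4.4,0],[0,0,0,0],[0,0,0,0]],
])

```text
clock: 31.05
tool_pos: [0.4937, 0.2065, 0.1786]
orientation: [125.5, 90.0, -144.4]
force: [0.1, -0.1, -0.1]
opening: 0.0234
```

Run:
```python
from h import *
go(.495,.28,.18,90)
p,d,o=snap('wrist','w5'); np.savez('w5.npz',p=p,d=d,T=tool(o))
W=cloud('wrist',d,o);z=W[:,:,2]
for n,lo,hi in(('floor',.033,.0415),('walls',.044,.055),('reader',.027,.0345)):
  m=(z>lo)&(z<hi)&(W[:,:,1]>.13)&(W[:,:,0]>.42)&(W[:,:,0]<.56)
  for b in blobs(m,40): 
    v,u=np.nonzero(b);print(n,(int(u.mean()),int(v.mean())),b.sum(),*rect('wrist',b,np.nanmedian(z[b]),o),round(np.nanmedian(z[b]),4))
```

```text
t 31.1 pos [0.4937 0.2065 0.1786] th 90.1 j6 -134 open 0.0234 F [ 0.1 -0.1 -0.1] | d -0.14 -0.13 7.35 spin 0.002
floor (398, 184) 7607 [0.492 0.287] [101.  98.] 0.1 0.0379
walls (347, 174) 1149 [0.4858 0.2355] [110.  16.] 1.3 0.0488
walls (480, 187) 1642 [0.4923 0.3434] [89. 35.] -0.2 0.0486
walls (405, 153) 472 [0.4618 0.2815] [39. 19.] -89.9 0.0494
walls (398, 226) 445 [0.5229 0.281 ] [38. 21.] -89.9 0.0492
reader (295, 167) 8644 [0.4888 0.1943] [120.  90.] -0.7 0.0315
reader (400, 125) 1247 [0.4364 0.2792] [78. 13.] 89.1 0.0313
reader (356, 185) 667 [0.4936 0.2432] [76.  8.] -0.6 0.0314
reader (401, 240) 111 [0.5466 0.2889] [55.  1.] -89.9 0.0313
```

View pics/w5.png

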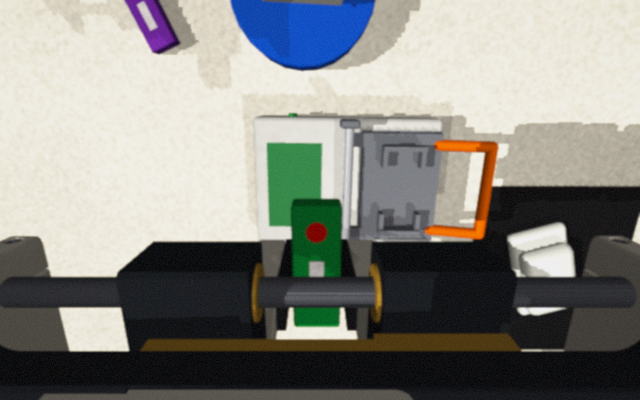

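Run:
```python
from h import *
go(.493,.2813,.15,90)
f=np.load('w5.npz'); o=get_obs(); d=f['d'];p=f['p']
W=cloud('wrist',d,o); H,S,V=cv2.split(cv2.cvtColor(p,cv2.COLOR_RGB2HSV))
m=(H>50)&(H<85)&(S>100)&(W[:,:,2]>.15)
P=W[m]; top=np.nanmedian(P[:,2]); print(top, 'near end x',np.nanpercentile(P[:,0],[0,1,5]),'y',np.nanpercentile(P[:,1],[1,50,99]),rect('wrist',m&(np.abs(W[:,:,2]-top)<.004),top,o))
```

```text
t 31.1 pos [0.4937 0.2055 0.1787] th 90.0 j6 -134 open 0.0238 F [-0.1  0.3 -0.9] | d 2.87 0.07 7.58 spin 0.001
0.18877600968319325 near end x [0.45338155 0.45396393 0.4546286 ] y [0.14952208 0.20468488 0.25704708] (array([0.4941, 0.2052]), array([65., 28.]), 0.1)
```

>>> move_arm([
  [[0,0.05,3.8,0],[0,0.05,3.75,0],[3,0,0,0],[4,0,0,0],[3.4,0,0,0],[0,0,0,0],[0,0,0,0]],
])

```text
clock: 31.8
tool_pos: [0.4937, 0.2801, 0.0754]
orientation: [162.6, 89.9, -107.5]
force: [-0.0, 1.1, 0.2]
opening: 0.0236
```

Run:
```python
from h import *
go(.4925,.2813,.042,90)
p,d,o=snap('wrist','w6')
W=cloud('wrist',d,o); H,S,V=cv2.split(cv2.cvtColor(p,cv2.COLOR_RGB2HSV)); z=W[:,:,2]
m=(H>50)&(H<85)&(S>100)&(z>.07); top=np.nanmedian(z[m]);print(top,rect('wrist',m&(np.abs(z-top)<.004),top,o))
m=(z>.044)&(z<.055)&(abs(W[:,:,1]-.2813)<.03)&(abs(W[:,:,0]-.4925)<.045)
for b in blobs(m,40): 
    v,u=np.nonzero(b);print((int(u.mean()),int(v.mean())),b.sum(),*rect('wrist',b,np.nanmedian(z[b]),o),round(np.nanmedian(z[b]),4))
```

```text
t 31.8 pos [0.4937 0.2801 0.0754] th 89.9 j6 -139 open 0.0236 F [-0.   1.1  0.2] | d 3.34 0.12 0.12 spin -0.001
0.0855119649125619 (array([0.4943, 0.279 ]), array([66., 27.]), -0.0)
(320, 178) 1018 [0.4614 0.2819] [37. 20.] 88.9 0.0498
```

>>> move_arm([
  [[0,0.13,0.2,0],[0,0,0,0],[1.5,0,0,0],[0.6,0,0,0],[0.5,0,0,0],[0.5,0,0,0],[0,0,0,0]],
])

```text
clock: 32.55
tool_pos: [0.4917, 0.2829, 0.0435]
orientation: [134.8, 90.0, -135.2]
force: [0.7, 0.0, -0.4]
opening: 0.0237
```

Run:
```python
from h import *
go(.4925,.2813,.042,90)
```

```text
t 32.5 pos [0.4917 0.2829 0.0435] th 90.0 j6 -140 open 0.0237 F [ 0.7  0.  -0.4] | d 0.15 -0.08 -0.16 spin -0.000
```

>>> move_arm([
  [[0.1,0,0,0],[0,0,0,0],[0,0,0,0]],
])

```text
clock: 32.85
tool_pos: [0.492, 0.2832, 0.0432]
orientation: [-46.4, 90.0, 43.6]
force: [0.5, -0.1, 0.1]
opening: 0.0236
```

>>> move_arm([
  [[0,0,0,0],[0,0,0,0],[0,0,0,0],[-3,0,0,0],[-4.5,0,0,0],[-4.5,0,0,0],[-3,0,0,0],[0,0,0,0]],
], jaw=3.2)

```text
clock: 33.65
tool_pos: [0.494, 0.2848, 0.1983]
orientation: [-49.1, 89.5, 40.9]
force: [-0.6, 0.5, 0.3]
opening: 0.0322
```

Run:
```python
from h import *
go(.4925,.2813,.042,90)
p,d,o=snap('wrist','w7')
W=cloud('wrist',d,o); H,S,V=cv2.split(cv2.cvtColor(p,cv2.COLOR_RGB2HSV)); z=W[:,:,2]
m=(H>50)&(H<85)&(S>100)&(z>.04);top=np.nanmedian(z[m]);print(top,np.nanpercentile(z[m],[5,95]),rect('wrist',m&(np.abs(z-top)<.004),top,o))
# cover: any points high on the +x side
p,d,o=snap('top','t2'); W=cloud('top',d);z=W[:,:,2]
m=(z>.06)&(z<.16)&(abs(W[:,:,1]-.281)<.05)&(W[:,:,0]>.53)&(W[:,:,0]<.65)
for k in np.arange(.53,.65,.01):
    q=m&(W[:,:,0]>=k)&(W[:,:,0]<k+.01); print(round(k,3),q.sum(),np.round(np.percentile(z[q],[10,50,90]),3) if q.any() else '')
```

```text
t 33.6 pos [0.494  0.2848 0.1983] th 90.0 j6 -140 open 0.0322 F [-0.6  0.5  0.3] | d 15.63 0.15 -0.35 spin 0.001
0.05210256776850092 [0.05028913 0.30396046] (array([0.493 , 0.2826]), array([65., 23.]), 0.5)
0.53 0 
0.54 8 [0.06  0.062 0.064]
0.55 132 [0.063 0.071 0.078]
0.56 140 [0.081 0.088 0.095]
0.57 156 [0.098 0.106 0.113]
0.58 165 [0.117 0.124 0.133]
0.59 139 [0.135 0.139 0.141]
0.6 9 [0.136 0.137 0.138]
0.61 0 
0.62 0 
0.63 0 
0.64 0
```

The cassette sits in the nest (top at 52 mm, centre within 1–2 mm). The cover leans toward +x with its edge at about (0.594, z 0.141). I'll go behind it with the jaws closed and push it shut.

>>> move_arm([
  [[0,-3.9,-0.3,0],[0,-3.9,0,0],[0,-3.9,0,0],[0,-3.9,0,0],[0,0,0,0],[0,0,0,0],[0,0,0,0]],
], jaw=0)

```text
clock: 34.45
tool_pos: [0.6469, 0.2798, 0.1916]
orientation: [121.4, 89.9, -148.7]
force: [0.2, 0.4, -0.1]
opening: 0.0003
```

Run:
```python
from h import *
go(.65,.282,.10,90)
```

```text
t 34.5 pos [0.6469 0.2798 0.1916] th 90.0 j6 -129 open 0.0003 F [ 0.2  0.4 -0.1] | d 9.16 -0.31 0.22 spin -0.000
```

>>> move_arm([
  [[3,0,0,0],[4,0,0,0],[2.2,0,0,0],[0,0,0,0],[0,1.5,0,0],[0,1.9,0,0],[0,1.9,0,0],[0,1.9,0,0]],
])

```text
clock: 35.25
tool_pos: [0.5762, 0.281, 0.1037]
orientation: [-59.4, 89.8, 30.7]
force: [0.7, -0.5, 1.2]
opening: 0.0002
```

>>> move_arm([
  [[0,1.9,0,0],[0,1.9,0,0],[0,1.9,0,0],[0,1.8,0,0],[0,0,0,0]],
])

```text
clock: 35.75
tool_pos: [0.4998, 0.2809, 0.1034]
orientation: [-43.3, 89.8, 46.8]
force: [0.2, 0.8, 0.2]
opening: 0.0003
```

>>> move_arm([
  [[0.9,0.75,0,0],[0.9,0.75,0,0],[0.9,0.75,0,0],[0.9,0.75,0,0],[0,0,0,0],[0,0,0,0]],
])

```text
clock: 36.35
tool_pos: [0.4705, 0.2799, 0.0644]
orientation: [142.6, 89.9, -127.4]
force: [0.1, -0.3, 0.0]
opening: 0.0001
```

Run:
```python
from h import *
go(.47,.282,.0575,90)
p,d,o=snap('wrist','w8')
```

```text
t 36.4 pos [0.4705 0.2799 0.0644] th 90.0 j6 -141 open 0.0001 F [ 0.1 -0.3  0. ] | d 0.69 0.05 0.21 spin 0.000
```

View pics/w8.png

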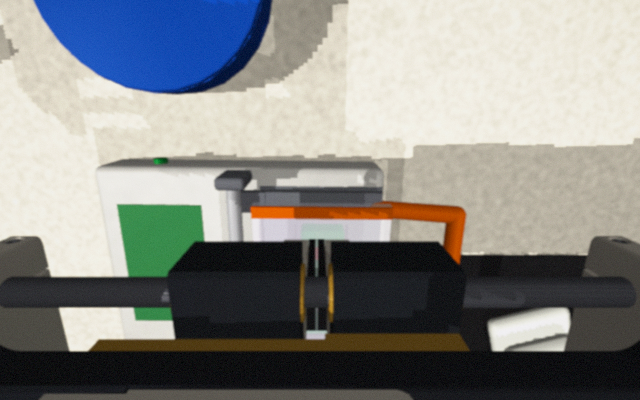

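The cover is nearly shut; its orange strip shows at (320,211) on the −x side. I'll press it home.

>>> move_arm([
  [[0.4,0.5,0,0],[0.3,0,0,0],[0.2,0,0,0],[0.1,0,0,0],[0,0,0,0],[0,0,0,0]],
])

```text
clock: 37.0
tool_pos: [0.4658, 0.2803, 0.0569]
orientation: [-52.6, 90.0, 37.5]
force: [-10.0, -1.8, 22.2]
opening: 0.0007
```

Run:
```python
from h import *
go(.47,.282,.0575,90)
```

```text
t 37.0 pos [0.4658 0.2803 0.0569] th 90.0 j6 -142 open 0.0007 F [-10.   -1.8  22.2] | d -0.06 -0.42 0.17 spin 0.001
```

>>> move_arm([
  [[-3,0,0,0],[-4,0,0,0],[-4,0,0,0],[0,-1.4,3.8,0],[0,-1.3,3.8,0],[0,0,0,0],[0,0,0,0]],
], jaw=3.6)

```text
clock: 37.7
tool_pos: [0.4926, 0.3564, 0.1641]
orientation: [133.7, 89.9, -136.3]
force: [-0.6, -0.9, -0.8]
opening: 0.036
```

Run:
```python
from h import *
go(.4925,.3563,.035,90)
p,d,o=snap('wrist','w9')
W=cloud('wrist',d,o); H,S,V=cv2.split(cv2.cvtColor(p,cv2.COLOR_RGB2HSV)); z=W[:,:,2]
m=(H>5)&(H<22)&(S>150)&(W[:,:,1]>.3)
for b in blobs(m,60):
    v,u=np.nonzero(b);print('or',(int(u.mean()),int(v.mean())),b.sum(),*rect('wrist',b,.047,o),np.round(np.nanpercentile(z[b],[5,50,95]),4))
m=(W[:,:,0]>.44)&(W[:,:,0]<.54)&(abs(W[:,:,1]-.281)<.04)&(z>.03)&(z<.1)
print('cover z by x',[(round(k,2),np.round(np.nanmedian(z[m&(abs(W[:,:,0]-k)<.004)]),4)) for k in np.arange(.445,.54,.015)])
p,d,o=snap('top','t3'); W=cloud('top',d);z=W[:,:,2]
m=(W[:,:,0]>.44)&(W[:,:,0]<.55)&(abs(W[:,:,1]-.281)<.03)&(z<.1)
print('top: z by x',[(round(k,3),np.round(np.nanmedian(z[m&(abs(W[:,:,0]-k)<.005)]),4)) for k in np.arange(.445,.55,.015)])
```

```text
t 37.7 pos [0.4926 0.3564 0.1641] th 90.0 j6 -144 open 0.0360 F [-0.6 -0.9 -0.8] | d 12.91 0.01 -0.01 spin 0.000
or (300, 187) 2114 [0.4907 0.3288] [92. 64.] -0.6 [0.0408 0.0486 0.0598]
or (231, 293) 550 [0.5855 0.2785] [62. 14.] -4.9 [0.2415 0.249  0.2519]
or (400, 293) 550 [0.5855 0.4329] [62. 14.] 3.6 [0.2403 0.2487 0.2516]
or (372, 343) 5013 [0.6385 0.3956] [369.  22.] -90.0 [0.2546 0.2577 0.2601]
cover z by x [(np.float64(0.44), np.float64(0.059)), (np.float64(0.46), np.float64(0.0577)), (np.float64(0.48), np.float64(0.0576)), (np.float64(0.49), np.float64(0.0576)), (np.float64(0.51), np.float64(0.0577)), (np.float64(0.52), np.float64(0.0576)), (np.float64(0.54), np.float64(0.0566))]
top: z by x [(np.float64(0.445), np.float64(0.0351)), (np.float64(0.46), np.float64(0.0588)), (np.float64(0.475), np.float64(0.0577)), (np.float64(0.49), np.float64(0.0579)), (np.float64(0.505), np.float64(0.0589)), (np.float64(0.52), np.float64(0.0579)), (np.float64(0.535), np.float64(0.0586)), (np.float64(0.55), np.float64(0.0591))]
```

The cover is shut, flat at 57.6 mm as expected. Next I'll grip the bar and carry it round the arc.

>>> move_arm([
  [[4,0,0,0],[4,0,0,0],[3,0,0,0],[1.5,0,0,0],[0.8,0,0,0],[0,0,0,0]],
], jaw=2.4)

```text
clock: 38.4
tool_pos: [0.4925, 0.3551, 0.0313]
orientation: [142.7, 89.9, -127.3]
force: [0.1, -0.9, -0.6]
opening: 0.0241
```

>>> move_arm([
  [[0,0,0,0],[0,0,0,0],[0,0,0,0],[0,0,0,0]],
], jaw=0.5)

```text
clock: 38.8
tool_pos: [0.4935, 0.357, 0.0332]
orientation: [-38.7, 89.9, 51.3]
force: [-0.8, 2.0, 4.5]
opening: 0.0086
```

Run:
```python
from h import *
go(.4925,.3563,.03,90)
```

```text
t 38.8 pos [0.4935 0.357  0.0332] th 90.0 j6 -144 open 0.0086 F [-0.8  2.   4.5] | d 0.32 0.1 -0.07 spin 0.000
```

>>> move_arm([
  [[-2.14,0,-0.19,0],[-2.07,0,-0.55,0],[-1.94,0,-0.91,0],[-1.76,0,-1.23,0],[0,0,0,0]],
])

```text
clock: 39.3
tool_pos: [0.4933, 0.329, 0.1143]
orientation: [-26.5, 89.6, 63.5]
force: [-5.5, 8.5, 5.0]
opening: 0.009
```

Run:
```python
from h import *
go(.4925,.2333+.123*np.cos(np.radians(40)),.031+.123*np.sin(np.radians(40)),90)
```

```text
t 39.3 pos [0.4933 0.329  0.1143] th 90.0 j6 -142 open 0.0090 F [-5.5  8.5  5. ] | d 0.43 0.08 -0.15 spin -0.000
```

>>> move_arm([
  [[-1.52,0,-1.45,0],[-1.23,0,-1.76,0],[-0.91,0,-1.94,0],[-0.56,0,-2.07,0],[-0.19,0,-2.14,0],[0,0,0,0]],
])

```text
clock: 39.9
tool_pos: [0.4929, 0.2327, 0.1576]
orientation: [-41.5, 89.8, 48.4]
force: [-8.5, 1.3, 15.2]
opening: 0.0089
```

Run:
```python
from h import *
go(.4925,.2333,.031+.123,90)
```

```text
t 39.9 pos [0.4929 0.2327 0.1576] th 90.0 j6 -136 open 0.0089 F [-8.5  1.3 15.2] | d 0.36 0.04 0.06 spin -0.001
```

>>> move_arm([
  [[0.04,0,-2.14,0],[0.55,0,-2.07,0],[0.91,0,-1.94,0],[1.23,0,-1.76,0],[1.52,0,-1.52,0],[0,0,0,0]],
])

```text
clock: 40.5
tool_pos: [0.4919, 0.1373, 0.111]
orientation: [123.5, 89.9, -146.6]
force: [-1.3, 0.4, -0.7]
opening: 0.009
```

Run:
```python
from h import *
a=np.radians(140);go(.4925,.2333+.123*np.cos(a),.034+.123*np.sin(a),90)
```

```text
t 40.5 pos [0.4919 0.1373 0.111 ] th 89.9 j6 -128 open 0.0090 F [-1.3  0.4 -0.7] | d -0.2 -0.06 0.17 spin -0.002
```

>>> move_arm([
  [[1.76,0,-1.23,0],[1.94,0,-0.91,0],[2.07,0,-0.55,0],[1.8,0,-0.19,0],[0,0,0,0],[0.2,0,0,0],[0,0,0,0]],
])

```text
clock: 41.2
tool_pos: [0.4921, 0.1109, 0.0346]
orientation: [101.9, 89.9, -168.1]
force: [-2.9, 4.5, -2.5]
opening: 0.0089
```

Run:
```python
from h import *
go(.4925,.1103,.033,90)
```

```text
t 41.2 pos [0.4921 0.1109 0.0346] th 90.0 j6 -125 open 0.0089 F [-2.9  4.5 -2.5] | d 0.16 -0.04 -0.06 spin -0.000
```

>>> move_arm([
  [[0.15,0,0,0],[0.15,0,0,0],[0.1,0,0,0],[0,0,0,0],[0,0,0,0]],
])

```text
clock: 41.7
tool_pos: [0.4926, 0.111, 0.0336]
orientation: [-98.1, 90.0, -8.1]
force: [-14.4, 3.2, 32.8]
opening: 0.0094
```

Run:
```python
from h import *
go(.4925,.1103,.033,90)
```

```text
t 41.7 pos [0.4926 0.111  0.0336] th 90.1 j6 -125 open 0.0094 F [-14.4   3.2  32.8] | d 0.06 0.01 -0.07 spin 0.001
```

>>> move_arm([
  [[-0.3,0,0,0],[0,0,0,0]],
])

```text
clock: 41.9
tool_pos: [0.4923, 0.1109, 0.0344]
orientation: [48.7, 90.0, 138.7]
force: [-4.2, 4.5, -0.8]
opening: 0.0092
```

>>> move_arm([
  [[0,0,0,0],[0,0,0,0],[0,0,0,0],[-2,0,0,0],[-4,0,0,0],[-4,0,0,0],[-4,0,0,0]],
], jaw=2.4)

```text
clock: 42.6
tool_pos: [0.4928, 0.1103, 0.1754]
orientation: [160.4, 90.0, -109.6]
force: [1.8, -0.4, -0.0]
opening: 0.0239
```

>>> move_arm([
  [[0,-1,-4.5,0],[0,-1,-4.5,0],[0,-1,-4.5,0],[0,-1,-4.5,0],[0,0,0,0],[0,0,0,0]],
])

```text
clock: 43.2
tool_pos: [0.5328, -0.0708, 0.1735]
orientation: [111.4, 90.0, -158.8]
force: [0.0, 0.4, -0.3]
opening: 0.0241
```

Run:
```python
from h import *
go(.49,.1,.2,90)
p,d,o=snap('top','t4'); W=cloud('top',d);z=W[:,:,2]
def plane(name,m):
    P=W[m]; c=np.nanmedian(P,0); A=np.c_[P[:,:2]-c[:2],np.ones(len(P))]; s=np.linalg.lstsq(A,P[:,2],rcond=None)[0]; print(name,m.sum(),'c',np.round(c,4),'slope',np.round(s[:2],4),'z',round(s[2],4))
H,S,V=cv2.split(cv2.cvtColor(p,cv2.COLOR_RGB2HSV))
X,Y=W[:,:,0],W[:,:,1]
plane('holder back',(abs(X-.4955)<.045)&(abs(Y-.185)<.03)&(z>.04)&(z<.07))
m=(H>5)&(H<22)&(S>150)&(X>.4)&(X<.6)&(Y<.2)&(Y>.08)
for b in blobs(m,20): print('orange',rect('top',b,.045),np.round(np.nanpercentile(z[b],[5,50,95]),3))
for b in blobs(m&(Y<.118),10): print('bar z',np.round(np.nanpercentile(z[b],[5,50,95]),3),np.median(Y[b]))
c=np.hypot(X-.573,Y+.3195); plane('lid disc',(c<.055)&(z>.1)&(z<.115)); plane('lid bar',(c<.05)&(z>.13)&(z<.145))
g=(H>50)&(H<85)&(S>100); print('green',[(b.sum(),rect('top',b,.03)) for b in blobs(g,20)])
cv2.imwrite('pics/t4c.png',cv2.resize(p[80:300,150:550],(800,440),interpolation=cv2.INTER_CUBIC)[:,:,::-1])
```

```text
t 43.2 pos [ 0.5328 -0.0708  0.1735] th 89.8 j6 -104 open 0.0241 F [ 0.   0.4 -0.3] | d -2.65 4.28 17.08 spin -0.003
holder back 0 c [nan nan nan] slope [0. 0.] z 0.0
lid disc 553 c [ 0.5595 -0.3502  0.1075] slope [0.0003 0.0006] z 0.1075
lid bar 173 c [ 0.5817 -0.327   0.1373] slope [0.01   0.0343] z 0.1373
green []
  return np.nanmean(a, axis, out=out, keepdims=keepdims)
```

View pics/t4c.png

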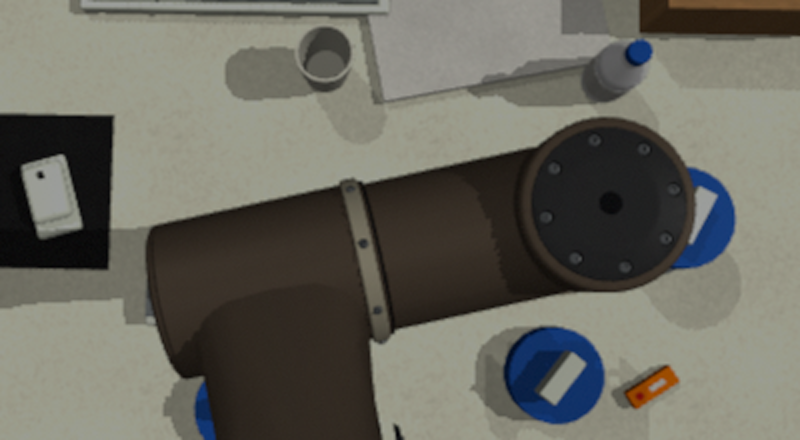

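The arm hides the reader in that view; the lid, cup, bottle and mouse are in place. I'll clear the arm to −y and look again.

>>> move_arm([
  [[-4,0,0,0],[0,2,-4.3,0],[0,2,-4.3,0],[0,2,-4.3,0],[0,2,-4.3,0],[0,2,-4.3,0],[0,2,-4.3,0],[0,2,-4.3,0]],
])

```text
clock: 44.05
tool_pos: [0.3926, -0.3707, 0.2143]
orientation: [-115.3, 90.0, -25.1]
force: [1.3, -0.7, 0.1]
opening: 0.0241
```

>>> move_arm([
  [[0,2.5,-4,0],[0,2.5,-4,0],[0,2.5,-4,0],[0,2.5,-4,0],[0,0,0,0],[0,0,0,0]],
])

```text
clock: 44.65
tool_pos: [0.2928, -0.5302, 0.2134]
orientation: [35.8, 89.9, 125.7]
force: [0.6, -0.5, 0.0]
opening: 0.0242
```

```bash
cat > chk.py <<'E'
from h import *
go(.49,.1,.2,90)
p,d,o=snap('top','t5'); W=cloud('top',d);z=W[:,:,2]
def plane(name,m):
    if m.sum()<10: print(name,m.sum()); return
    P=W[m]; c=np.nanmedian(P,0); A=np.c_[P[:,:2]-c[:2],np.ones(len(P))]; s=np.linalg.lstsq(A,P[:,2],rcond=None)[0]; print(name,m.sum(),'c',np.round(c,4),'slope',np.round(s[:2],4),'z',round(s[2],4))
H,S,V=cv2.split(cv2.cvtColor(p,cv2.COLOR_RGB2HSV))
X,Y=W[:,:,0],W[:,:,1]
plane('holder back',(abs(X-.4955)<.045)&(abs(Y-.185)<.03)&(z>.04)&(z<.07))
m=(H>5)&(H<22)&(S>150)&(X>.4)&(X<.6)&(Y<.2)&(Y>.08)
for b in blobs(m,20): print('orange',rect('top',b,.045),np.round(np.nanpercentile(z[b],[5,50,95]),3))
c=np.hypot(X-.573,Y+.3195); plane('lid disc',(c<.055)&(z>.1)&(z<.115)); plane('lid bar',(c<.05)&(z>.13)&(z<.145))
g=(H>50)&(H<85)&(S>100); print('green',[(b.sum(),rect('top',b,.03)) for b in blobs(g,20)])
cv2.imwrite('pics/t5c.png',cv2.resize(p[80:300,150:550],(800,440),interpolation=cv2.INTER_CUBIC)[:,:,::-1])
p,d,o=snap('side','s5')
cv2.imwrite('pics/s5c.png',cv2.resize(p[100:350,150:550],(800,500),interpolation=cv2.INTER_CUBIC)[:,:,::-1])
E
python3 chk.py
```

```text
t 44.6 pos [ 0.2928 -0.5302  0.2134] th 89.9 j6 -47 open 0.0242 F [ 0.6 -0.5  0. ] | d 1.34 -19.72 63.02 spin -0.001
holder back 913 c [0.495  0.1848 0.0584] slope [ 0.0011 -0.0003] z 0.0584
orange (array([0.4928, 0.1314]), array([89., 51.]), -2.1) [0.048 0.053 0.061]
lid disc 1383 c [ 0.5717 -0.3112  0.1073] slope [-0.0041 -0.0012] z 0.1074
lid bar 326 c [ 0.5726 -0.3195  0.137 ] slope [-0.0192 -0.0553] z 0.1368
green []
```

View pics/t5c.png

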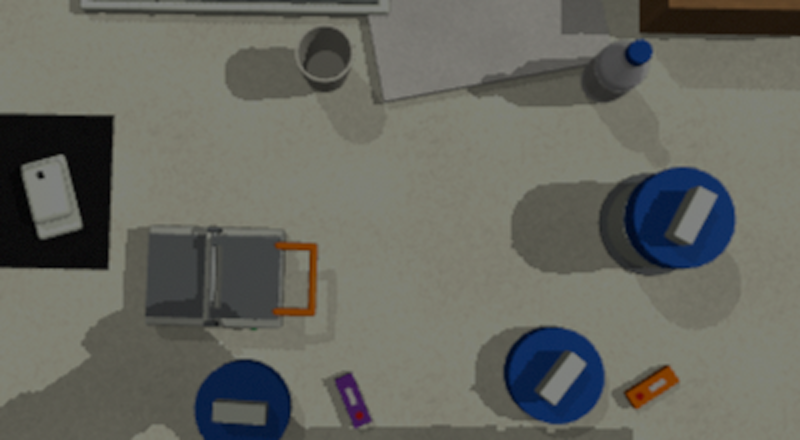

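View pics/s5c.png

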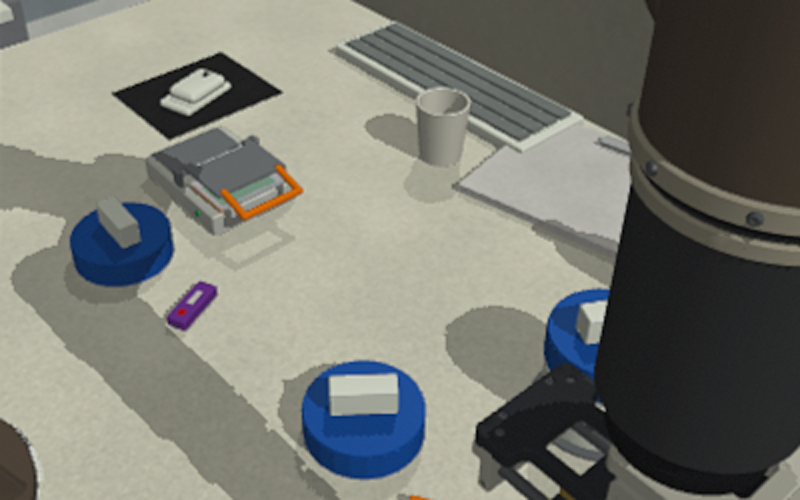

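The top view shows the holder turned over onto the window, with its back level at 58 mm and the bar on the −y side. The lid sits level on the canister, and the mouse, bottle and cup are where they were. Handing in.

```bash
python3 -c "
from h import *
print(close_job())"
```

```text
the job is handed in; nothing more can be done
None
```

The job is done and handed in at about 45 s of robot time; `close_job` gave no verdict.

**What I did**
- Put all three grey spares in the canister; the stack's top was about 50 mm up, below the 100 mm rim.
- Set the farthest blue lid on the neck and turned it backwards about 90° until it dropped into the thread. I then screwed it clockwise about 92° to a firm stop.
- Loaded the green cassette into the nest and pushed the clear cover shut.
- Turned the holder over onto the reading window by its bar.

**Last checks**
- **Lid:** level and centred on the neck, with the grip point about 21.5 mm above the rim (home is 21 to 22 mm).
- **Cassette:** its top measured 52 mm (51.5 mm expected) and its centre was within about 2 mm of the nest before I closed the cover. It is hidden from view since the turnover.
- **Cover:** flat at 57.6 mm (57.5 mm expected) before turning. Since turning I judge it shut only because the holder lies flat.
- **Holder:** its back is level at about 58 mm with a slope under 0.002, so it is fully over.
- **Bystanders:** by eye in the last views, the mouse, bottle and cup stand where they were. The arm is clear of everything.

No check failed. The top camera read about 3 mm farther in x than the wrist camera, so I used the wrist readings for the grasps and fits.

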